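# Slide the parts-box door to the click over the right bay

### The arm

A 7-joint arm with a two-finger parallel gripper is mounted at the origin on the work surface. World frame = base frame: x ahead of the robot, y to its left, z up, the work surface at z = 0. Lengths are in mm, angles in rad, forces in N, time in s.
With the tool pointing down it reaches from about 400 to 850 mm from the base axis. Payload 6.9 kg.
Tool frame: the origin (TCP) lies midway between the tips of the shut fingers; the grasp point (between the pads) lies r.grasp_offset behind it (r.grasp_offset is the distance from the TCP to the grasp point, in mm); z points along the fingers, y is the direction in which the jaws open and shut (so a half turn about z gives the same grasp; the last joint's range is limited). The gripper opens to 85 mm and grips with 20 to 120 N. Pads are 22 mm wide; open, the fingers measure 114 mm over their backs; the gripper's body (76 mm by 85 mm) begins 54 mm behind the grasp point. The pads swing forward as they close: fully open they stand 13 mm farther back than shut.
Start: joints at [1.446, 0.507, -0.238, 1.5, 0.126, 1.149, -0.155], TCP at [142.943, -608.423, 231.275] pointing down, gripper open.
Joint ranges: [-3.08, 3.08], [-0.24, 2.05], [-1.43, 1.35], [0, 2.5], [-1.52, 4.66], [0.17, 1.96], [-2.89, 2.89]. Speed limits (rad/s): [2.39, 2.39, 3.14, 3.14, 3.14, 3.14, 3.14].

### API

Orientations are given as a unit quaternion [x, y, z, w].
In Python, from plant import observe, cams, r gives the robot as it stands.
- The arm moves only by the tool move_arm, never from a script. Its argument "motion" is a list of rows, each a list of 3 entries, a list of its own where there are three numbers: the shift along the world's x, y, z in m, then the turn, a rotation vector about the world's x, y, z in rad, then the finger opening in m, from 0 to 0.0854. In form: [[[tx, ty, tz], [wx, wy, wz], hand], ...]. A call has 1 to 20 rows; each row is the pose to reach, as a shift and turn from the pose commanded when the call began; what a row does not reach only later rows make up. A row lasts 1/12 s, in which the tool goes at most 41.7 mm and 7.16 degrees, less where a joint would pass 70% of its speed; a pose out of reach is approached as far as the arm can. A call with a gripper value outside its range is refused whole. The fingers move at their own pace and stop on an object; "grip_force" is the grip in N (left out, the last holds). Time passes only in rows, so rows that repeat a pose let the fingers close. It gives the time, the measured TCP pose, the force and the opening at its end, in the units of the state.
- observe(): the state, without advancing time (a new reading comes with each control period).
- cams.capture(name): name is "scene" or "top"; returns a dict with "image" (384x512x3 uint8, red, green, blue), "z_map" (384x512 float32, mm along the optical axis (not along the pixel's ray), 0 where there is no reading), "mtx" (3x3 intrinsics, pixels), "R" (3x3) and "t" (3): a world point X has camera coordinates R X + t. Camera axes: x right, y down, z forward; pixel columns grow to the right and rows downward; lengths in mm; the calibration is good to about 2 mm. A picture is of the moment at which its call begins.
- r.job_done(): hands the job in, once; it reports no verdict.
Trained networks look in the newest picture that a camera, given by its name, has taken for a name from the list of things; names that differ only in an ending like _2 or _b are one class to them, and where a whole thing is asked for, a point or a joint stands for the part that bears it (a point fixed in the world has none). Each returns a list of dicts, best first, with "p" (0 to 1); they miss things now and then, are a little off and sometimes report something else, mostly with a low value. They report only what shows in the picture. A call takes as long as a camera call.
- cams.masks_of(camera, thing): "region" (384x512 bool, what is visible of it) and "centre" ([column, row] in pixels, amid what is visible of it).
The state is a dict: "t": time; "qpos": joint angles; "joint_vel": joint speeds; "joint_torque": joint torques, N m; "tool_pos": TCP position; "tcp_rot": TCP orientation; "force": force on the tool from outside, world axes, zero at the start; "moment": the same for the moment, N m; "gripper_width": opening from 0.0 (shut) to 1.0 (fully open).
Only numpy, scipy, OpenCV 4.12 (cv2) and the standard library are available. Lean on these libraries where they do the work, as an engineer would, in place of code of your own. Each camera call takes 0.05 s, during which the arm holds its last target. There are 200 camera calls.

### The job

By its orange tab, gently push open the sliding door of the clear parts box until the bay with the black bearing shield has just been uncovered and the door clicks into the notch there, without running on over the next bay. Only push the tab, do not pinch it. Leave the small parts lying in their bays and everything else where it stands, and the door at rest in its notch.

Things in the scene. Friction and masses are not known exactly. Their poses are not given: they have to be found in the camera images.
- box: clear acrylic box, white floor, fixed, 100 mm (x) by 360 mm (y), guide rails on its long rims up to 54 mm above the bench. Origin at bench height on its middle line, at the end of the open bays. Along its y: bay 1 -165 to -110 mm, bay 2 -110 to -55, bay 3 -55 to 0 (clear dividers 45 mm high, floor at 4 mm), then to 190 mm a lidded store over which the door slides. Notched strip on its +x side
- door (a joint): clear door, 88 x 166 x 4 mm, top at 50 mm, opens towards box +y. Value in m: 0 = shut, orange trailing edge at box y = -165 mm (edge = -165 mm + value). Notches at 0.055 (bay 1 open), 0.110 (1, 2), 0.165 (all); hard stop 0.185. Sliding takes 1 to 2 N, falling to none as it drops into a notch, which draws it in from about 5 mm either side; about 6 N pushes it out, onward or back
- catch (a joint): spring-loaded steel ball, 20 mm across, low friction, under a grey arm on the door's +x side in line with the orange tab; value in m: 0 = riding on the flat of the notched strip, about 0.003 = dropped into a notch (it reads above 0.002 when seated)
- push_face (a point): centre of the -y face of the orange tab, the face to push to open the door (towards box +y). The tab stands on the door's trailing edge, 50 mm wide (box x), 10 mm thick (y), from 50 to 90 mm above the bench; this point is at 70 mm and moves with the door. A fingertip behind it (-y side) must stay above the rails and dividers (54 mm)
- shield: black plastic bearing shield, flat ring 36 mm across, 20 mm hole, 4 mm thick, lying loose in one of the three bays; origin at the centre of its underside
- bearing: bare steel bearing ring, 36 mm across, 16 mm hole, 12 mm thick, lying in another bay; origin at the centre of its underside
- bushing: yellow bushing, 26 mm across, 16 mm high, standing in the remaining bay; origin at the centre of its underside
- bowl: steel magnetic parts bowl, 108 mm across, 34 mm high, standing loose; origin at the centre of its underside
- truck: aluminium skate truck, base plate 56 by 80 mm, axle 200 mm long, 58 mm high, standing loose; origin at the centre of its underside
- hexkey: chrome hex key lying on the bench, L of 90 by 30 mm, 6 mm thick; origin at the middle of its long leg
- wheel_white: white skate wheel, 52 mm across, 32 mm high, lying flat; origin at the centre of its underside
- wheel_green: green skate wheel, 52 mm across, 32 mm high, lying flat; origin at the centre of its underside
- driver: screwdriver with a red handle, 190 mm long, lying on the bench; origin near its middle

How it is judged:
By the outcome, as a careful person would: the job done as asked, in the order asked, and still so for the second after the job is handed in, with the robot touching nothing.
It also fails if it takes over 40 s, if anything falls off the work surface, if the arm or the gripper's body presses on something with over 40 N, if the wrist force passes 120 N, or if a joint passes its speed limit or range.

## Working session

There is one attempt and no reset: what is moved stays moved. The work goes in short steps, Python scripts to look and compute and a tool call to move; the robot and the scene stay as the last step left them, time stands still between calls to the robot, and variables do not carry over. Pictures are saved under pics/ and viewed, about 8 in all and at most 12, crops included, and the job is handed in when it is done.

Besides the shell and the picture viewer there is one more tool, called after "Call:" as name([rows], argument=value, ...), one row to a line, values as JSON. move_arm: Moves the arm, as the interface text tells. Its arguments: {"type":"object","properties":{"motion":{"type":"array"},"grip_force":{"type":"number"}},"required":["motion"]}

```bash
mkdir -p pics
cat > h.py <<'E'
import numpy as np, cv2
from plant import observe, cams, r
def world(c,u,v,z=None,d=None):
    K=np.array(c["mtx"]);R=np.array(c["R"]);t=np.array(c["t"])
    ray=np.linalg.inv(K)@np.array([u,v,1.])
    o=-R.T@t; dr=R.T@ray
    return o+dr*(d if d is not None else (z-o[2])/dr[2])
def pix(c,X):
    p=np.array(c["mtx"])@(np.array(c["R"])@np.array(X,float)+np.array(c["t"])); return p[:2]/p[2]
E
python3 - <<'E'
from h import *
ims=[]
for n in("scene","top"):
    c=cams.capture(n); ims.append(c["image"])
    cv2.imwrite(f"pics/{n}0.png",cv2.resize(c["image"][:,:,::-1],(800,600),interpolation=cv2.INTER_CUBIC))
    print(n,(-c["R"].T@c["t"]).round(), c["mtx"][0,0])
    for th in("box","door","push_face","catch","shield","bearing","bushing"):
        for m in cams.masks_of(n,th)[:2]:
            u,v=m["centre"]; d=c["z_map"][m["region"]]; d=d[d>0]
            print(th,round(m["p"],2),np.round([u,v]),m["region"].sum(),world(c,u,v,d=np.median(d)).round() if len(d) else None)
o=observe();print(o["tool_pos"],o["tcp_rot"],o["force"],r.grasp_offset)
E
```

```text
scene [1226. -517.  953.] 482.233696498627
box 0.6 [248. 191.] 5624 [550.  68.  50.]
push_face 0.94 [228. 195.] 1641 [530.  17.  53.]
bearing 0.24 [254. 158.] 236 [445. 182.  27.]
bushing 0.46 [204. 218.] 36 [519. -60.  13.]
top [ 344.   51. 1158.] 485.66758157953194
box 0.83 [234. 216.] 7742 [542.  91.  46.]
box 0.62 [194. 156.] 1524 [692. 200.  14.]
door 0.75 [265. 222.] 2912 [530.  21.  51.]
push_face 0.76 [264. 220.] 2899 [535.  23.  52.]
catch 0.42 [192. 257.] 385 [443. 184.  31.]
bearing 0.46 [196. 155.] 1474 [694. 194.  15.]
bushing 0.37 [194. 156.] 1539 [693. 200.  14.]
[ 142.91810857 -608.41649657  231.29906128] [ 9.93352138e-01  1.15115285e-01 -6.74241653e-06 -1.35868604e-05] [-0.38096305  0.17260749  0.06007469] 18.700000000000003
```

View pics/scene0.png

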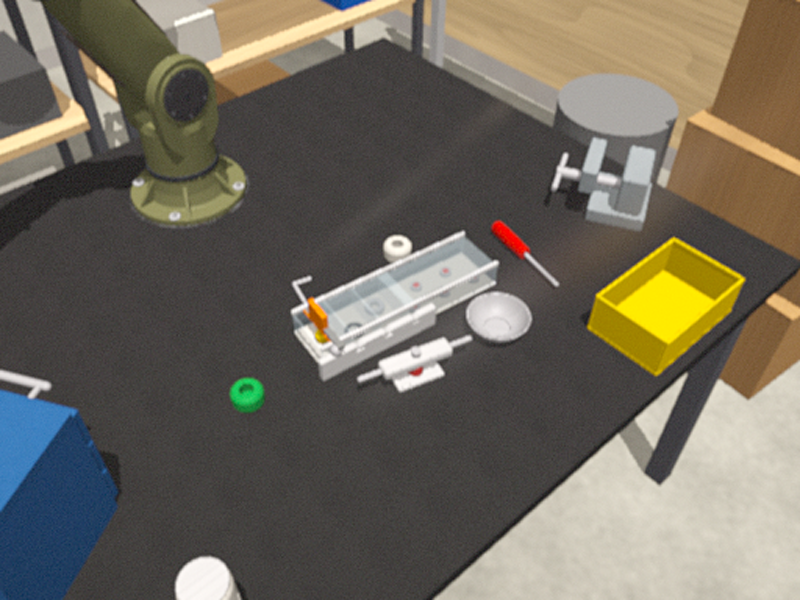

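View pics/top0.png

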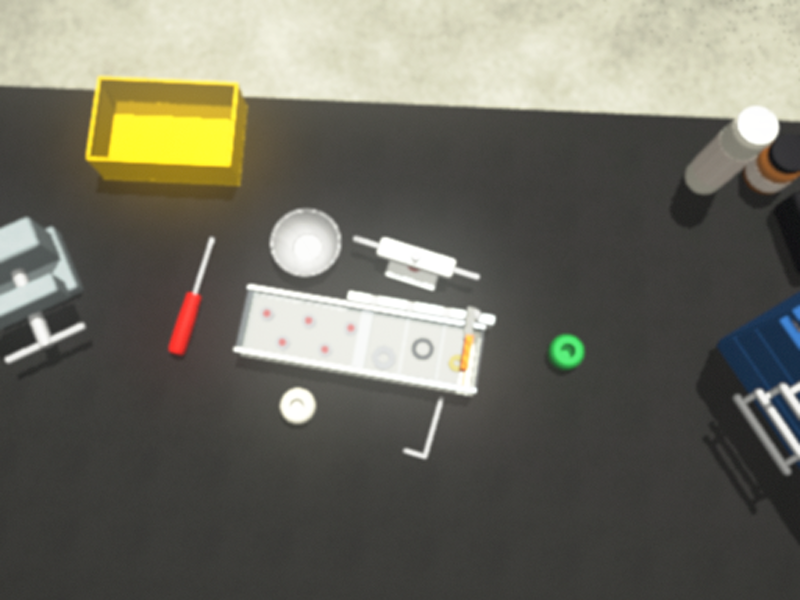

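The scene picture shows the box with the orange tab at its near-left end (318,312). In the top picture the tab is at (467,352), with the yellow bushing under it, a dark ring at (422,348) and a pale ring at (383,357). I'll zoom in to tell the two rings apart and fit the box pose.

Run:
```python
from h import *
c=cams.capture("top"); im=c["image"][:,:,::-1]
crop=im[170:260,145:325]
cv2.imwrite("pics/top1.png",cv2.resize(crop,None,fx=4.4,fy=4.4,interpolation=cv2.INTER_CUBIC))
hsv=cv2.cvtColor(im,cv2.COLOR_BGR2HSV)
m=(hsv[...,0]>5)&(hsv[...,0]<18)&(hsv[...,1]>180)&(hsv[...,2]>120)
m[:, :280]&=True; m[:170]=0;m[260:]=0
vs,us=np.nonzero(m);print("orange",len(us),us.min(),us.max(),vs.min(),vs.max())
rr=cv2.minAreaRect(np.c_[us,vs].astype(np.float32));print(rr,[world(c,*p,z=90).round(1) for p in cv2.boxPoints(rr)])
# rails: height ~54
K=c["mtx"];uu,vv=np.meshgrid(np.arange(512),np.arange(384))
ray=np.stack([uu,vv,np.ones_like(uu)],-1)@np.linalg.inv(K).T*c["z_map"][...,None]
X=(ray-c["t"])@c["R"]
s=(X[...,2]>45)&(X[...,2]<60)&(uu>145)&(uu<325)&(vv>175)&(vv<260)
P=X[s][:,:2].astype(np.float32);rr=cv2.minAreaRect(P);print(s.sum(),rr,cv2.boxPoints(rr).round(1))
cv2.imwrite("/tmp/s.png",s*255)
for u,v in((270,222.7),(245,228)): print(world(c,u,v,z=8).round(1))
```

```text
Traceback (most recent call last):
ValueError: zero-size array to reduction operation minimum which has no identity
```

View pics/top1.png

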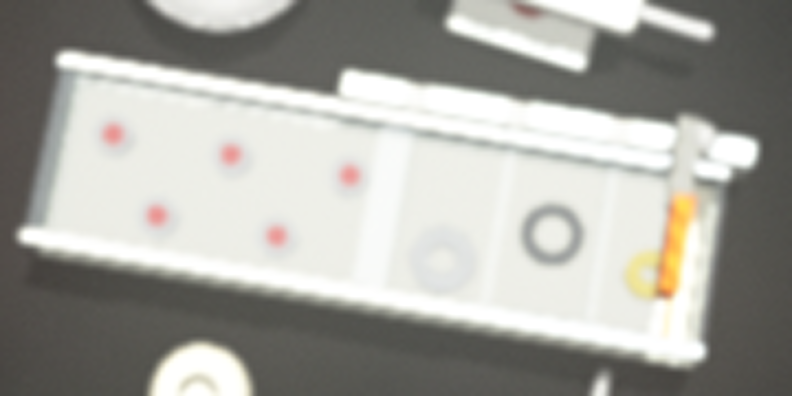

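The dark ring at (552,234) in the middle bay is the shield and the pale one at (443,258) in bay 3 is the bearing. So the target is notch 0.110 (bays 1 and 2 open).

```bash
cat >> h.py <<'E'
def tab(c,z=90):
    im=c["image"].astype(int);m=(im[...,0]>190)&(im[...,0]-im[...,2]>110)&(im[...,1]<185)&(im[...,0]-im[...,1]>50)
    m[:170]=0;m[260:]=0;m[:,:150]=0;m[:,325:]=0
    vs,us=np.nonzero(m)
    rr=cv2.minAreaRect(np.c_[us,vs].astype(np.float32))
    return len(us),rr,[world(c,*p,z=z) for p in cv2.boxPoints(rr)]
E
python3 - <<'E'
from h import *
c=cams.capture("top")
n,rr,P=tab(c);print(n,rr,np.round(P,1), np.mean(P,0))
Q=[world(c,145+u/4.4-.5,170+v/4.4-.5,z=54) for u,v in((733,172),(703,355),(58,60),(20,238))];Q=np.array(Q);print(Q.round(1))
a=Q[2]+Q[3]-Q[0]-Q[1];print("len",np.linalg.norm(a)/2,"ang",np.arctan2(a[1],a[0]),"w",np.linalg.norm(Q[0]-Q[1]),np.linalg.norm(Q[2]-Q[3]))
for i,j in((0,2),(1,3)):
    d=Q[j]-Q[i];print(np.arctan2(d[1],d[0]))
s=cams.capture("scene");
im=s["image"][150:235,180:325,::-1];cv2.imwrite("pics/s1.png",cv2.resize(im,None,fx=5.5,fy=5.5,interpolation=cv2.INTER_CUBIC))
E
```

```text
25 ((296.3551940917969, 226.46209716796875), (2.4076030254364014, 19.084657669067383), 3.3664608001708984) [[495.9 -45.5  90. ]
 [538.8 -46.8  90. ]
 [538.7 -52.2  90. ]
 [495.8 -50.8  90. ]] [517.29649214 -48.82194286  90.        ]
[[566.5 -85.2  54. ]
 [469.5 -71.6  54. ]
 [609.8 274.9  54. ]
 [513.4 286.2  54. ]]
len 361.53019672624805 ang 1.4498771162902881 w 97.9532753159486 97.10696408896663
1.4510235164582377
1.4487237783250289
```

View pics/s1.png

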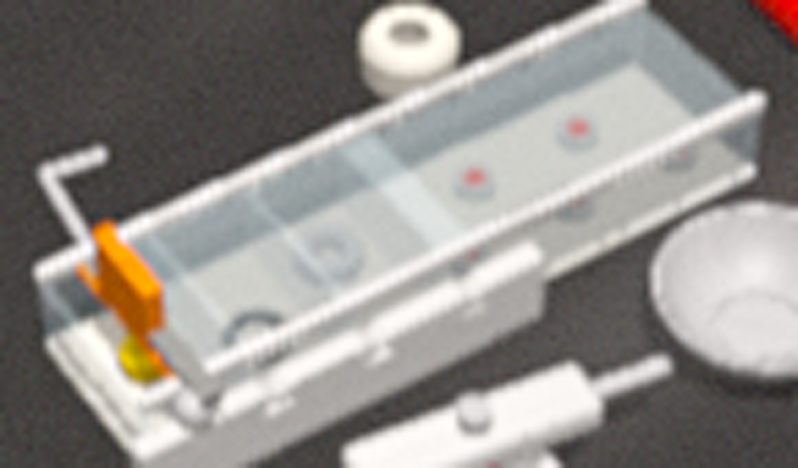

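Scene close-up: the tab stands at (128,280). The ball and arm sit on the strip just past the first notch, and three more notches lie ahead. Next I'll check obstacle heights along the route, because of the blue toolbox, and refine the tab pose.

Run:
```python
from h import *
S=[]
for n in("scene","top"):
    c=cams.capture(n);uu,vv=np.meshgrid(np.arange(512),np.arange(384))
    X=((np.stack([uu,vv,np.ones_like(uu)],-1)@np.linalg.inv(c["mtx"]).T*c["z_map"][...,None])-c["t"])@c["R"]
    S.append(X[c["z_map"]>0])
    if n=="scene":
        q=c["image"].astype(int);o=(q[...,0]>190)&(q[...,0]-q[...,2]>110)&(q[...,0]-q[...,1]>40)&(X[...,2]>55)&(X[...,2]<95)&(abs(X[...,0]-530)<60)&(X[...,1]<100)
    else: o=(X[...,2]>70)&(X[...,2]<95)&(abs(X[...,0]-525)<50)&(abs(X[...,1]+40)<60)
    e=np.array([.1206,.9927]);ex=np.array([.9927,-.1206]);d=X[o][:,:2]-[538.6,91.2]
    print(n,o.sum(),"boxy",np.percentile(d@e,[2,50,98]).round(1),"boxx",np.percentile(d@ex,[2,50,98]).round(1))
P=np.vstack(S);P=P[(P[:,2]>-20)&(P[:,2]<900)]
print("cols y:",list(range(-800,50,50)))
for x in range(0,800,50):
    row=[]
    for y in range(-800,50,50):
        k=(abs(P[:,0]-x-25)<25)&(abs(P[:,1]-y-25)<25);row.append(int(np.percentile(P[k,2],99)) if k.any() else -1)
    print(x,row)
```

```text
scene 71 boxy [-154.1 -150.8 -145.1] boxx [-23.3   3.5  23.7]
top 115 boxy [-150.  -144.8 -140.2] boxx [-25.8  -3.   22. ]
cols y: [-800, -750, -700, -650, -600, -550, -500, -450, -400, -350, -300, -250, -200, -150, -100, -50, 0]
0 [-1, -1, -1, -1, -1, -1, -1, 5, 5, 4, 5, 4, 460, 442, 430, 418, 365]
50 [-1, -1, -1, -1, -1, -1, -1, 5, 4, 5, 4, 5, 458, 457, 440, 310, 311]
100 [-1, -1, -1, -1, -1, -1, 3, 4, 5, 4, 5, 5, 4, 5, 12, 18, 16]
150 [-1, -1, -1, -1, -1, 3, 5, 6, 4, 5, 4, 4, 4, 4, 5, 5, 5]
200 [-1, -1, -1, -1, 1, 3, 4, 5, 4, 5, 4, 4, 4, 4, 5, 4, 5]
250 [-1, -1, -1, -1, 2, 4, 4, 4, 4, 5, 4, 5, 4, 4, 4, 5, 5]
300 [-1, -1, -1, -1, 5, 4, 4, 4, 4, 4, 4, 4, 4, 4, 4, 4, 4]
350 [-1, -1, -1, -1, 21, 62, 119, 4, 4, 4, 4, 4, 4, 4, 5, 7, 7]
400 [-1, -1, -1, -1, -1, 97, 189, 4, 5, 4, 4, 4, 4, 4, 4, 7, 4]
450 [-1, -1, -1, -1, -1, 221, 208, 185, 4, 4, 4, 4, 4, 5, 87, 78, 57]
500 [-1, -1, -1, -1, -1, 223, 222, 202, 4, 4, 4, 35, 34, 4, 92, 90, 54]
550 [-1, -1, -1, -1, -1, 223, 222, 208, 4, 5, 4, 33, 31, 5, 67, 57, 56]
600 [-1, -1, -1, -1, 221, 221, 198, 4, 4, 4, 5, 4, 5, 4, 43, 49, 44]
650 [-1, -1, -1, 149, 189, 4, 4, 4, 4, 4, 4, 4, 4, 4, 39, 51, 60]
700 [-1, -1, -1, -1, 55, 4, 4, 4, 4, 4, 4, 4, 4, 4, 4, 5, 5]
750 [-1, -1, -1, -1, 70, 67, 3, 4, 4, 4, 4, 4, 4, 4, 5, 4, 4]
```

Call:
move_arm([
  [[0.107,0.208,0],[0,0,0.5],0],
  [[0.107,0.208,0],[0,0,0.5],0],
  [[0.107,0.208,0],[0,0,0.5],0],
  [[0.107,0.208,0],[0,0,0.5],0],
  [[0.107,0.208,0],[0,0,0.5],0],
  [[0.107,0.208,0],[0,0,0.5],0],
  [[0.107,0.208,0],[0,0,0.5],0],
  [[0.372,0.501,-0.1],[0,0,1.22],0],
  [[0.372,0.501,-0.1],[0,0,1.22],0],
  [[0.372,0.501,-0.1],[0,0,1.22],0],
  [[0.372,0.501,-0.1],[0,0,1.22],0],
  [[0.372,0.501,-0.1],[0,0,1.22],0],
  [[0.372,0.501,-0.1],[0,0,1.22],0],
  [[0.372,0.501,-0.1],[0,0,1.22],0],
  [[0.372,0.501,-0.1],[0,0,1.22],0],
  [[0.372,0.501,-0.1],[0,0,1.22],0],
  [[0.372,0.501,-0.1],[0,0,1.22],0],
  [[0.372,0.501,-0.1],[0,0,1.22],0],
  [[0.372,0.501,-0.1],[0,0,1.22],0],
], grip_force=40)

```text
t: 2.63
tool_pos: [515.9, -105.6, 130.7]
tcp_rot: [0.747, 0.665, 0.0, -0.001]
force: [-0.5, -0.7, -0.4]
gripper_width: 0.001
```

Call:
move_arm([
  [[0,0,-0.03],[0,0,0],0],
  [[0,0,-0.05],[0,0,0],0],
  [[0,0,-0.066],[0,0,0],0],
  [[0,0,-0.066],[0,0,0],0],
  [[0,0,-0.066],[0,0,0],0],
])

```text
t: 3.05
tool_pos: [514.1, -108.9, 65.2]
tcp_rot: [0.749, 0.663, -0.001, -0.0]
force: [0.3, 1.0, 0.3]
gripper_width: 0.002
```

Run:
```python
from h import *
o=observe();print(o["tool_pos"].round(1) if hasattr(o["tool_pos"],'round') else o["tool_pos"],o["force"])
e=np.array([.1206,.9927]);print((np.array(o["tool_pos"])[:2]-[538.6,91.2])@e,(np.array(o["tool_pos"])[:2]-[538.6,91.2])@[.9927,-.1206])
t=cams.capture("top")["image"][170:260,235:325,::-1]; s=cams.capture("scene")["image"][150:240,170:260,::-1]
cv2.imwrite("pics/a.png",cv2.resize(np.hstack([t,s]),None,fx=4.4,fy=4.4,interpolation=cv2.INTER_CUBIC))
```

```text
[ 514.1 -108.9   65.2] [0.34951937 1.01759195 0.3389022 ]
-201.6160880813806 -0.22971792481020473
```

View pics/a.png

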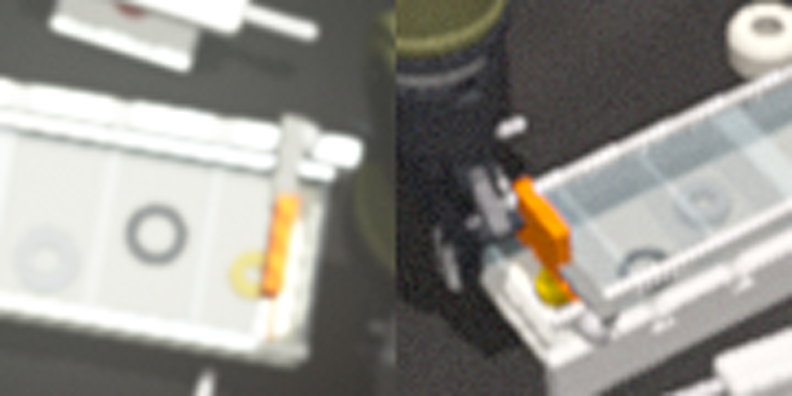

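The finger stands behind the tab at the right height, with clearance to it. I'll push along box +y in small steps.

Call:
move_arm([
  [[0.001,0.008,0],[0,0,0],0],
  [[0.002,0.016,0],[0,0,0],0],
  [[0.003,0.024,0],[0,0,0],0],
  [[0.0036,0.03,0],[0,0,0],0],
  [[0.004,0.033,0],[0,0,0],0],
  [[0.0044,0.036,0],[0,0,0],0],
  [[0.0047,0.039,0],[0,0,0],0],
  [[0.0051,0.042,0],[0,0,0],0],
  [[0.0055,0.045,0],[0,0,0],0],
  [[0.0058,0.048,0],[0,0,0],0],
  [[0.0062,0.051,0],[0,0,0],0],
  [[0.0066,0.054,0],[0,0,0],0],
])

```text
t: 4.15
tool_pos: [521.6, -53.4, 65.3]
tcp_rot: [0.748, 0.663, -0.0, 0.0]
force: [0.5, -2.7, 1.6]
gripper_width: -0.0
```

```bash
cat >> h.py <<'E'
e=np.array([.1206,.9927]);ex=np.array([.9927,-.1206]);B0=np.array([538.6,91.2])
def status(name=None):
    o=observe();p=np.array(o["tool_pos"])[:2]-B0
    print("t",o["t"],"tcp box y,x",(p@e).round(1),(p@ex).round(1),"z",o["tool_pos"][2].round(1),"F",np.round(o["force"],1))
    for n in("top","scene"):
        c=cams.capture(n);q=c["image"].astype(int);o_=(q[...,0]>180)&(q[...,0]-q[...,2]>100)&(q[...,0]-q[...,1]>40)
        uu,vv=np.meshgrid(np.arange(512),np.arange(384))
        X=((np.stack([uu,vv,np.ones_like(uu)],-1)@np.linalg.inv(c["mtx"]).T*c["z_map"][...,None])-c["t"])@c["R"]
        k=(o_ & (X[...,2]>55) if n=="scene" else (X[...,2]>70))&(X[...,2]<95)
        d=X[...,:2]-B0; k&=(abs(d@ex)<28)&(d@e>-180)&(d@e<60)
        if n=="top": k&=o_
        dd=d[k]@e;print(n,k.sum(),np.percentile(dd,[5,50,95]).round(1) if len(dd) else None)
        if n=="top": t=c["image"][170:260,215:305,::-1]
        else: s=c["image"][140:230,180:270,::-1]
    if name: cv2.imwrite(f"pics/{name}.png",cv2.resize(np.hstack([t,s]),None,fx=4.4,fy=4.4,interpolation=cv2.INTER_CUBIC))
E
python3 -c "
from h import *
status('b')"
```

```text
t 4.15 tcp box y,x -145.6 0.6 z 65.3 F [ 0.5 -2.7  1.6]
top 21 [-130.2 -126.9 -123.3]
scene 17 [-134.3 -129.6 -125.8]
```

Call:
move_arm([
  [[0.0004,0.003,0],[0,0,0],0],
  [[0.0007,0.006,0],[0,0,0],0],
  [[0.0011,0.009,0],[0,0,0],0],
  [[0.0015,0.012,0],[0,0,0],0],
  [[0.0018,0.015,0],[0,0,0],0],
  [[0.0022,0.018,0],[0,0,0],0],
  [[0.0026,0.021,0],[0,0,0],0],
  [[0.0029,0.024,0],[0,0,0],0],
  [[0.0032,0.026,0],[0,0,0],0],
  [[0.0034,0.028,0],[0,0,0],0],
  [[0.0036,0.03,0],[0,0,0],0],
  [[0.0039,0.032,0],[0,0,0],0],
  [[0.0042,0.035,0],[0,0,0],0],
  [[0.0046,0.038,0],[0,0,0],0],
  [[0.005,0.041,0],[0,0,0],0],
  [[0.0054,0.044,0],[0,0,0],0],
  [[0.0058,0.047,0],[0,0,0],0],
  [[0.0061,0.05,0],[0,0,0],0],
])

```text
t: 5.75
tool_pos: [527.7, -3.0, 65.3]
tcp_rot: [0.748, 0.664, 0.0, -0.0]
force: [0.4, -2.6, 0.3]
gripper_width: -0.004
```

```bash
python3 -c "
from h import *
status('c')"
```

```text
t 5.75 tcp box y,x -94.8 0.5 z 65.3 F [ 0.4 -2.6  0.3]
top 9 [-78.1 -75.7 -73.6]
scene 15 [-83.8 -79.  -75.6]
```

View pics/c.png

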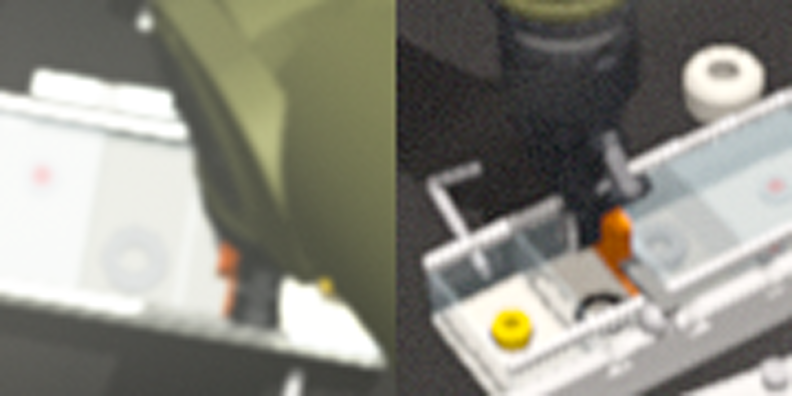

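The door is at about 0.081 with bay 1 open and the shield half uncovered, and the next notch is just ahead. I'll go on slowly.

Call:
move_arm([
  [[0.0002,0.002,0],[0,0,0],0],
  [[0.0005,0.004,0],[0,0,0],0],
  [[0.0007,0.006,0],[0,0,0],0],
  [[0.001,0.008,0],[0,0,0],0],
  [[0.0012,0.01,0],[0,0,0],0],
  [[0.0015,0.012,0],[0,0,0],0],
  [[0.0017,0.014,0],[0,0,0],0],
  [[0.0019,0.016,0],[0,0,0],0],
  [[0.0022,0.018,0],[0,0,0],0],
  [[0.0024,0.02,0],[0,0,0],0],
  [[0.0024,0.02,0],[0,0,0],0],
])

```text
t: 6.77
tool_pos: [530.2, 17.7, 65.3]
tcp_rot: [0.748, 0.664, 0.001, -0.0]
force: [-0.4, 0.4, 0.1]
gripper_width: -0.0
```

Call:
move_arm([
  [[0.0001,0.001,0],[0,0,0],0],
  [[0.0001,0.001,0],[0,0,0],0],
])

```text
t: 6.93
tool_pos: [530.2, 18.2, 65.3]
tcp_rot: [0.748, 0.664, 0.0, -0.0]
force: [-0.7, 0.1, -0.6]
gripper_width: -0.002
```

Call:
move_arm([
  [[0.0001,0.001,0],[0,0,0],0],
  [[0.0001,0.001,0],[0,0,0],0],
])

```text
t: 7.1
tool_pos: [530.2, 19.0, 65.3]
tcp_rot: [0.748, 0.664, 0.0, -0.0]
force: [-0.0, 1.2, 0.7]
gripper_width: 0.0
```

```bash
python3 -c "
from h import *
status()"
```

```text
t 7.1 tcp box y,x -72.7 0.4 z 65.3 F [-0.   1.2  0.7]
top 8 [-54.9 -52.3 -50.6]
scene 23 [-57.9 -53.2 -48.9]
```

The contact force dropped to zero, so the door seems to have been drawn into the notch. I'll back off and check with a clear view.

Call:
move_arm([
  [[-0.0012,-0.01,0],[0,0,0],0],
  [[-0.0036,-0.03,0],[0,0,0],0],
  [[-0.0072,-0.06,0.01],[0,0,0],0],
  [[-0.011,-0.09,0.04],[0,0,0],0],
  [[-0.015,-0.12,0.08],[0,0,0],0],
  [[-0.06,-0.16,0.11],[0,0,0],0],
  [[-0.11,-0.2,0.13],[0,0,0],0],
  [[-0.16,-0.23,0.13],[0,0,0],0],
  [[-0.19,-0.26,0.13],[0,0,0],0],
  [[-0.2,-0.28,0.13],[0,0,0],0],
  [[-0.2,-0.28,0.13],[0,0,0],0],
  [[-0.2,-0.28,0.13],[0,0,0],0],
])

```text
t: 8.2
tool_pos: [324.1, -266.5, 195.3]
tcp_rot: [0.751, 0.66, -0.002, -0.0]
force: [0.2, 0.0, -0.5]
gripper_width: -0.001
```

```bash
python3 -c "
from h import *
status('d')"
```

```text
t 8.2 tcp box y,x -381.0 -169.8 z 195.3 F [ 0.2  0.  -0.5]
top 67 [-52.7 -49.2 -46.3]
scene 84 [-57.9 -55.1 -49.8]
```

View pics/d.png

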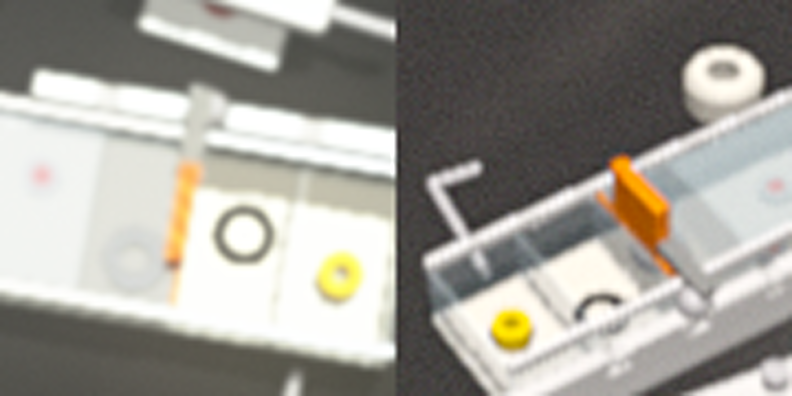

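Both open bays show, with the bushing at (340,277) and the shield ring at (243,235) lying in place. The bearing is still covered. The tab centre reads about -50 mm in box y (0.110 gives -50), and the door ran ahead of the finger. One last close look at the ball.

Run:
```python
from h import *
a=np.mean([cams.capture("scene")["image"][190:235,205:275,::-1] for _ in range(6)],0).astype(np.uint8)
cv2.imwrite("pics/e.png",cv2.resize(a,None,fx=11,fy=11,interpolation=cv2.INTER_CUBIC))
c=cams.capture("scene")
ex3=np.r_[ex,0];
for v in(0,.055,.11,.165):
    print(v,[((pix(c,np.r_[B0+e*(-160+v*1000)+ex*x,z])-[205,190]+.5)*11).round() for x,z in((60,45),)])
status()
```

```text
0 [array([ 88., 397.])]
0.055 [array([294., 294.])]
0.11 [array([492., 194.])]
0.165 [array([684.,  98.])]
t 8.65 tcp box y,x -374.2 -163.6 z 195.2 F [-0.1 -0.2 -0.3]
top 65 [-52.8 -49.3 -46.3]
scene 86 [-58.4 -54.9 -49.7]
```

View pics/e.png

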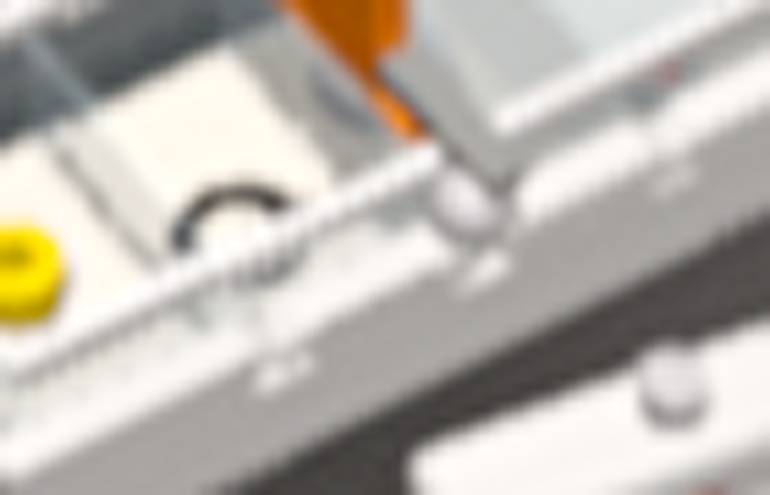

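The ball at (470,208) sits in the notch whose mouth shows at (485,270). The next notch, at (675,180), is still ahead, and the door did not move between the two readings.

```bash
python3 -c "
from plant import r
print(r.job_done())"
```

```text
the job is handed in; nothing more can be done
None
```

The door is open to the 0.110 notch, with the middle bay and its black shield just uncovered. I pushed only the back of the orange tab, with the gripper shut, then moved the arm clear and handed the job in at about 8.7 s.

- **Pushing:** The door started slightly open, at about 0.014. It passed the 0.055 notch, and the push force read about 2.7 N at the two stops on the way. Near 0.110 the force fell to zero and the door ran ahead of the finger.
- **Door position:** With the arm away, the top camera puts the tab centre at box y of about -49 mm, where a seated door would be at -50. The scene camera read -55 mm, but its readings have been about 6 mm lower than the top camera's with the tab in clear view. Both cameras gave the same reading again about half a second later.
- **Catch:** The last close-up shows the ball in the 0.110 notch, with the next notch still ahead. I judged this from the picture, as the catch value itself could not be read.
- **Parts:** The bushing and shield lie in their open bays, the bearing is still under the door, and nothing else looked moved.

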